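# Vent the vacuum station and take off the filter pot's cap

## Task

Before the filter is checked, vent the vacuum station: slide the valve's black grip along its track until it lines up with the pair of raised pointers beside the track, and leave it there. Then unscrew the cap of the filter pot next to the valve - the thread may run either way, so try one way without forcing it and, if it stops, the other - and lift it off. Finish while still holding that cap in the gripper, level, over its own pot and at least 6 cm above where it sat; leave the other pot closed and do not disturb the other things on the bench.

Things in the scene. Friction and masses are not known exactly. Their poses are not given: they have to be found in the camera images.
- unit: The vacuum station: grey slab 190 (x) x 420 (y) x 20 mm, fixed on the bench; origin at the centre of its underside. Its x is the slide valve's direction. In its frame the valve's track runs along x at y = -140 mm, the pot next to the valve stands near y = 0 and the other pot near y = +145 mm, both on the slab's top (20 mm up).
- valve (a joint): Position of the slide valve's grip along the track, m, 0 to 0.11, growing along the slab's +x; 0.075 is in line with the pointers. It stays where it is left; friction about 1.5 N.
- valve_top (a point): Centre of the top face of the valve's grip: a black upright block 20 mm (along the track) x 26 mm (across) x 38 mm tall with a thin white line round its middle, standing on an 8 mm high, 40 mm wide track on the slab. Its top is 66.5 mm above the bench. Axes as the slab's.
- vent_mark (a point): Point on the track's top midway between the two raised white pointers (4 mm high, from 22 to 44 mm to each side of the track's centre line) that mark the vent position; 28 mm above the bench. The grip's middle belongs straight above it.
- pot_a: One of two identical aluminium filter pots fixed upright on the slab, 74 mm diameter at the foot, each with a screw cap; either may be the one next to the valve. Origin at the centre of its foot; z up; the flat neck top (48 mm diameter) on which the cap sits is 80 mm above it. One pot has a right-hand, the other a left-hand thread; nothing visible tells which.
- pot_b: One of two identical aluminium filter pots fixed upright on the slab, 74 mm diameter at the foot, each with a screw cap; either may be the one next to the valve. Origin at the centre of its foot; z up; the flat neck top (48 mm diameter) on which the cap sits is 80 mm above it. One pot has a right-hand, the other a left-hand thread; nothing visible tells which.
- cap_a: Loose black screw cap of pot_a, 70 g: ribbed disc 74 mm diameter, 7 mm thick, 18 mm skirt below; on top a straight aluminium wing bar 50 mm long (cap x), 12 mm thick (cap y), 28 mm tall. Origin on the axis at the disc underside, z up. Tightening stops solid in 3 to 10 degrees; loosening turns freely, lets go after about 60 and meets a stop at 90: turn 65 to 85, then lift straight. Needs no push.
- cap_b: Loose black screw cap of pot_b, 70 g: ribbed disc 74 mm diameter, 7 mm thick, 18 mm skirt below; on top a straight aluminium wing bar 50 mm long (cap x), 12 mm thick (cap y), 28 mm tall. Origin on the axis at the disc underside, z up. Tightening stops solid in 3 to 10 degrees; loosening turns freely, lets go after about 60 and meets a stop at 90: turn 65 to 85, then lift straight. Needs no push.
- cap_a_grip (a point): Middle of the wing bar of cap_a, on the axis 22 mm above the cap's origin (bar from 7 to 35 mm): pinch the bar here from above across its 12 mm. Pulled up while the thread is engaged, the cap gives about 1 mm and holds fast; it has about 2.5 mm of side play. A moment of 0.4 N m on it means a stop. Axes as the cap's.
- cap_b_grip (a point): Middle of the wing bar of cap_b, on the axis 22 mm above the cap's origin (bar from 7 to 35 mm): pinch the bar here from above across its 12 mm. Pulled up while the thread is engaged, the cap gives about 1 mm and holds fast; it has about 2.5 mm of side play. A moment of 0.4 N m on it means a stop. Axes as the cap's.
- phone: black phone, flat slab 72 x 148 x 9 mm, lying on the bench in front of the station; origin at the centre of its underside. Bystander.
- screwdriver: orange-handled screwdriver, 170 mm long, 26 mm thick, lying on the bench in front of the station. Bystander.
- capacitor: standing blue can capacitor, 25 mm diameter, 40 mm tall, on the slab between valve and pot, towards the slab's far (+x) edge. Bystander.
- filter_ring: flat black rubber ring, 32 mm outside, 6 mm thick, on the slab between valve and pot, towards its near (-x) edge. Bystander.
- flux: small white bottle with red cap, 42 mm diameter, 85 mm tall, standing on the bench behind the station. Bystander.
- spool: upright grey-and-metal solder spool, 54 mm diameter, 40 mm tall, on the bench behind the station. Bystander.
There are look-alikes about, which are no part of the job. What is shaped like the cap_a but green is not meant. What is shaped like the cap_b but green is not meant.

How it is judged (in metres and radians):
On the way, in this order (a step that is already met when the one before it is completed fails the run):
1. the valve's grip stands at the vent pointers (within 6 mm) while both caps are still on (value of joint valve between 0.069 and 0.081 m and z of cap_a in the frame of pot_a below 0.083 m and z of cap_b in the frame of pot_b below 0.083 m), for 0.3 s.
2. the cap of the pot next to the valve is unscrewed and lifted at least 3 cm off its seat, valve still at vent (value of joint valve between 0.069 and 0.081 m and ((y of pot_a in the frame of unit below 0.07 m and z of cap_a in the frame of pot_a above 0.11 m and contact force between cap_a and the fingers above 0.5 N) or (y of pot_b in the frame of unit below 0.07 m and z of cap_b in the frame of pot_b above 0.11 m and contact force between cap_b and the fingers above 0.5 N))), for 0.2 s.
At the end, for the whole second after the job is handed in: Valve grip within 6 mm of the pointers; the cap of the pot next to it held still in the fingers, at least 5 cm above its seat, within 5 cm sideways of the pot's axis, level within 15 degrees, touching neither pot nor slab; the other cap still seated (raised under 3 mm) (value of joint valve between 0.069 and 0.081 m and ((y of pot_a in the frame of unit below 0.07 m and z of cap_a in the frame of pot_a above 0.13 m and horizontal distance between cap_a and pot_a below 0.05 m and angle between cap_a's own z axis and vertical below 0.26 rad and contact force between cap_a and the fingers above 1 N and contact force between cap_a and pot_a below 0.1 N and contact force between cap_a and unit below 0.1 N and linear speed of cap_a below 0.03 m/s and z of cap_b in the frame of pot_b below 0.083 m and horizontal distance between cap_b and pot_b below 0.006 m) or (y of pot_b in the frame of unit below 0.07 m and z of cap_b in the frame of pot_b above 0.13 m and horizontal distance between cap_b and pot_b below 0.05 m and angle between cap_b's own z axis and vertical below 0.26 rad and contact force between cap_b and the fingers above 1 N and contact force between cap_b and pot_b below 0.1 N and contact force between cap_b and unit below 0.1 N and linear speed of cap_b below 0.03 m/s and z of cap_a in the frame of pot_a below 0.083 m and horizontal distance between cap_a and pot_a below 0.006 m))); the arm keeps its last pose, push and grip.
It fails at once if the cap of the pot next to the valve is lifted off before the valve is at vent (not (value of joint valve between 0.069 and 0.081 m) and ((y of pot_a in the frame of unit below 0.07 m and z of cap_a in the frame of pot_a above 0.092 m) or (y of pot_b in the frame of unit below 0.07 m and z of cap_b in the frame of pot_b above 0.092 m))).
It fails at once if the other pot's cap is lifted off ((not (y of pot_a in the frame of unit below 0.07 m) and z of cap_a in the frame of pot_a above 0.092 m) or (not (y of pot_b in the frame of unit below 0.07 m) and z of cap_b in the frame of pot_b above 0.092 m)).
It fails at once if a cap is forced against its thread or seat (over 120 N) (contact force between cap_a and pot_a above 120 N or contact force between cap_b and pot_b above 120 N).
It fails at once if a bystander is shoved more than 4 cm (distance of any of phone, screwdriver, capacitor, filter_ring, flux, spool from where it was at the start of the episode above 0.04 m).
It also fails if it takes over 61 s, if anything falls off the work surface, if the arm or the gripper's body presses on something with over 40 N, if the wrist force passes 120 N, or if a joint passes its speed limit or range.

## Robot

A 6-joint arm with a two-finger parallel gripper is mounted at the origin on the work surface. World frame = base frame: x ahead of the robot, y to its left, z up, the work surface at z = 0. Lengths are in m, angles in degrees, forces in N, time in s.
With the tool pointing down it reaches from about 0.25 to 0.725 m from the base axis. Payload 9.7 kg.
Tool frame: the origin (TCP) lies midway between the tips of the shut fingers; the grasp point (between the pads) lies 19 mm behind it; z points along the fingers, y is the direction in which the jaws open and shut (so a half turn about z gives the same grasp; the last joint's range is limited). The gripper opens to 85 mm and grips with 20 to 120 N. Pads are 22 mm wide; open, the fingers measure 114 mm over their backs; the gripper's body (76 mm by 85 mm) begins 54 mm behind the grasp point. The pads swing forward as they close: fully open they stand 13 mm farther back than shut.
Start: joints at [-67.895, 4.979, 10.078, 95.1, 0, 90], TCP at [0.207, -0.51, 0.231] pointing down, gripper open.
Joint ranges: [-179.16, 179.16], [-48.56, 103.87], [-65.8, 70.77], [-126.05, 130.52], [-82.76, 87.17], [-180, 180]. Speed limits (degrees/s): [127.2, 127.2, 147.25, 180, 180, 180].

## Interface

Orientations are given as [roll, pitch, yaw] about the fixed x, y, z axes, in that order (R = Rz(yaw) Ry(pitch) Rx(roll)).
In Python, from workcell import get_obs, camera, get_calibration, job_done gives the robot as it stands.
- The arm moves only by the tool play_rows, never from a script. Its argument "commands" is text: rows parted by semicolons, each of 5 numbers parted by spaces: the opening, from 0 (shut) to 1 (fully open), then the shift along the world's x, y, z in mm, then the turn about the world's z in degrees. A call has 1 to 10 rows; each row is the pose to reach, as a shift and turn from the pose commanded when the call began; what a row does not reach only later rows make up. A row lasts 1/12 s, in which the tool goes at most 41.7 mm and 7.16 degrees, less where a joint would pass 70% of its speed; a pose out of reach is approached as far as the arm can. A call with a gripper value outside its range is refused whole. The fingers move at their own pace and stop on an object; "force" is the grip in N (left out, the last holds). Time passes only in rows, so rows that repeat a pose let the fingers close. It gives the time, the measured TCP pose, the force and the opening at its end, in the units of the state.
- get_obs(): the state, without advancing time (a new reading comes with each control period).
- camera(name): name is "side" or "top"; returns the picture (480x640x3 uint8, red, green, blue); there is no depth.
- get_calibration(name): a dict with "fx", "fy", "cx", "cy" (pixels), "eye" and "attitude" of the camera in the world. Camera axes: x right, y down, z forward; pixel columns grow to the right and rows downward; lengths in m; the calibration is good to about 2 mm. A picture is of the moment at which its call begins. get_calibration takes no time and is no camera call.
- job_done(): hands the job in, once; it reports no verdict.
The state is a dict: "time": time; "q": joint angles; "qd": joint speeds; "joint_efforts": joint torques, N m; "ee_pos": TCP position; "tcp_rot": TCP orientation; "wrist_force": force on the tool from outside, world axes, zero at the start; "torque": the same for the moment, N m; "opening": finger opening in m.
Only numpy, scipy, OpenCV 4.12 (cv2) and the standard library are available. Lean on these libraries where they do the work, as an engineer would, in place of code of your own. Each camera call takes 0.05 s, during which the arm holds its last target.

## Working session

There is one attempt and no reset: what is moved stays moved. The work goes in short steps, Python scripts to look and compute and a tool call to move; the robot and the scene stay as the last step left them, time stands still between calls to the robot, and variables do not carry over. Pictures are saved under pics/ and viewed, and the job is handed in when it is done.

Besides the shell and the picture viewer there is one more tool, called after "Call:" by a JSON object that holds its "api" and its "payload". play_rows: Moves the arm, as the interface text tells. Its arguments: {"type":"object","properties":{"commands":{"type":"string"},"force":{"type":"number"}},"required":["commands"]}

```bash
mkdir -p pics; ls
python3 - <<'E'
from workcell import *
import cv2
for n in ("top","side"):
    im=camera(n); cv2.imwrite(f"pics/{n}0.png",im[:,:,::-1]); print(n,get_calibration(n))
o=get_obs(); print(o)
E
```

```text
pics
top {'fx': 555.8173923368914, 'fy': 555.8173923368914, 'cx': 327.00284280428053, 'cy': 239.89691165756162, 'eye': array([ 0.40735682, -0.05497489,  1.06023984]), 'attitude': array([-171.34746434,   -0.41621224,  -88.4765748 ])}
side {'fx': 603.1414084911868, 'fy': 603.1414084911868, 'cx': 313.21420390482297, 'cy': 242.76204842936767, 'eye': array([ 0.28255317, -0.82534046,  0.77798444]), 'attitude': array([-129.75501347,   -0.83882012,  -19.97882523])}
{'time': 0.1, 'q': array([-6.78963659e+01,  5.00971509e+00,  1.00401854e+01,  9.50989357e+01,
        1.85842702e-04,  9.00018290e+01]), 'qd': array([-2.36213742e-05, -1.89335174e-01,  7.70124887e-02,  6.13473789e-03,
        2.31634736e-02, -4.90233655e-02]), 'joint_efforts': array([-6.71907765e-04, -5.21557224e+01,  4.65655231e+01,  1.59023440e-02,
       -5.44553203e-06,  1.44060942e-05]), 'ee_pos': array([ 0.2068844 , -0.5093997 ,  0.23064768]), 'tcp_rot': array([-1.79931535e+02, -1.83657020e-04,  2.21018049e+01]), 'wrist_force': array([-1.52835027, -0.21342688, -0.41550346]), 'torque': array([ 0.05416091, -0.00794079,  0.04723118]), 'opening': 0.0855028377420656}
```

View pics/top0.png

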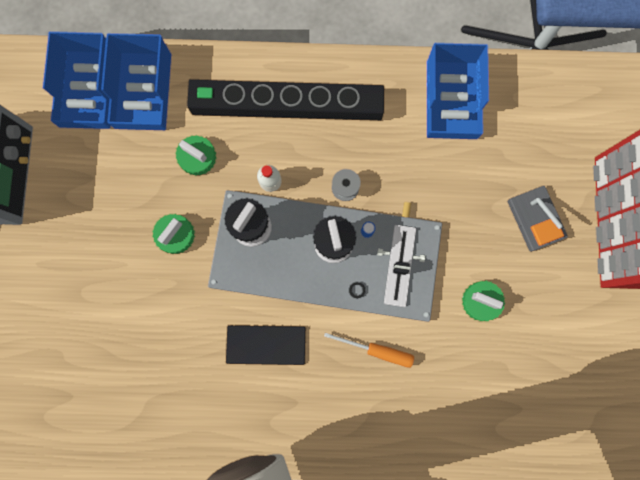

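View pics/side0.png

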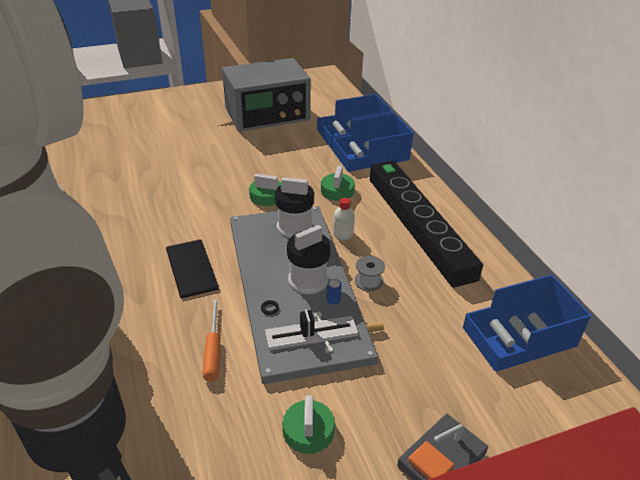

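The top view shows the slab with pot and cap at about (334,236), the other pot at (246,220), the valve grip at (402,267), and the pointers at (385,254) and (418,258). I'll zoom in to measure them.

```bash
cat > h.py <<'E'
import numpy as np, cv2
from scipy.spatial.transform import Rotation as R
from workcell import *
def ray(n,uv):
    c=get_calibration(n); M=R.from_euler('xyz',c['attitude'],degrees=True).as_matrix()
    d=M@np.array([(uv[0]-c['cx'])/c['fx'],(uv[1]-c['cy'])/c['fy'],1.]); return np.array(c['eye']),d
def onz(n,uv,z):
    e,d=ray(n,uv); return e+d*(z-e[2])/d[2]
def proj(n,p):
    c=get_calibration(n); M=R.from_euler('xyz',c['attitude'],degrees=True).as_matrix()
    v=M.T@(np.array(p)-c['eye']); return np.array([c['cx']+c['fx']*v[0]/v[2],c['cy']+c['fy']*v[1]/v[2]])
def crop(src,x0,y0,w,h,k,dst):
    im=cv2.imread(src)[y0:y0+h,x0:x0+w]; cv2.imwrite(dst,cv2.resize(im,None,fx=k,fy=k,interpolation=cv2.INTER_CUBIC))
E
python3 - <<'E'
from h import *
crop('pics/top0.png',290,190,160,120,5,'pics/ct.png')
crop('pics/side0.png',240,215,160,120,5,'pics/cs.png')
for uv in [(229,195),(437,227),(213,282),(430,314)]: print(onz('top',uv,.02))
print(proj('top',(.4,0,0)),proj('top',(.5,0,0)))
E
```

```text
[0.64750845 0.13152035 0.02      ]
[ 0.59641033 -0.26686982  0.02      ]
[0.48034426 0.1525348  0.02      ]
[ 0.43188456 -0.25332133  0.02      ]
[293.63276373 327.64241175] [295.49742562 274.67293876]
```

View pics/ct.png

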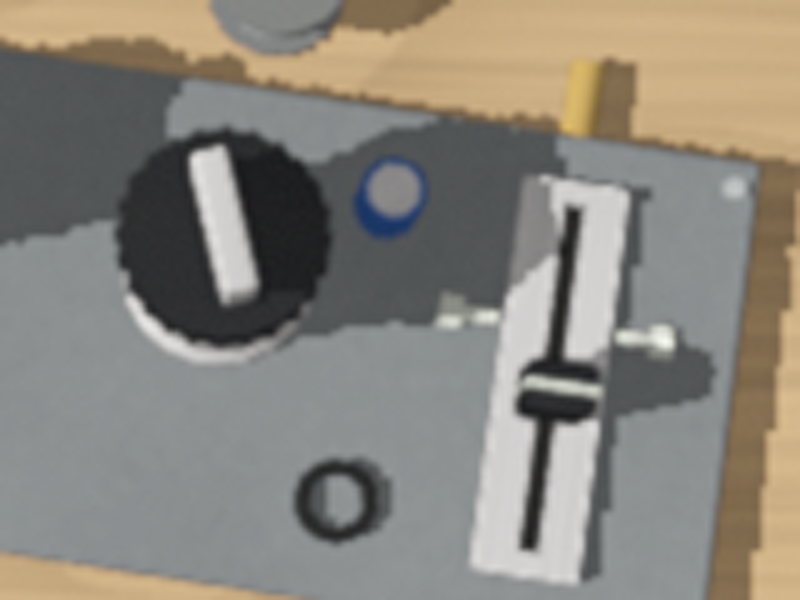

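View pics/cs.png

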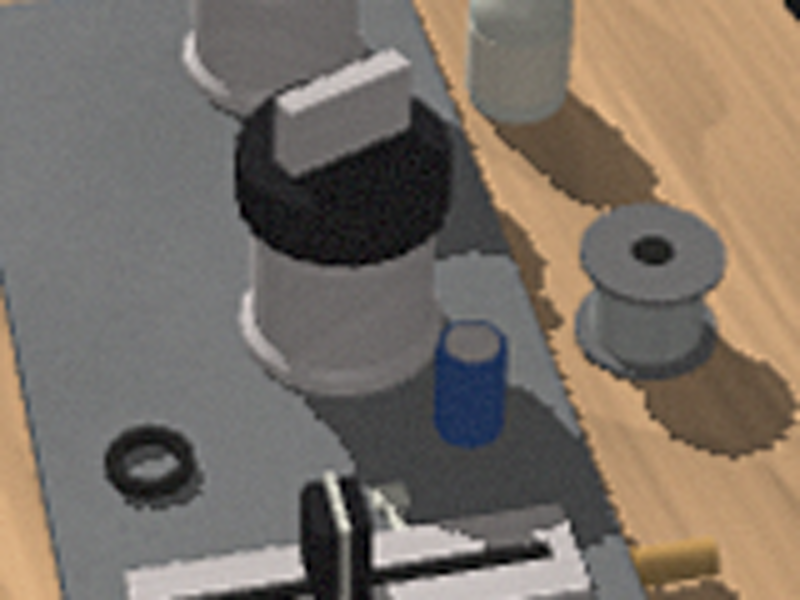

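Run:
```python
from h import *
def C(x,y): return (290+(x+.5)/5-.5,190+(y+.5)/5-.5)
T=lambda x,y,z: onz('top',C(x,y),z)
s0,s1=T(528,550,.028),T(573,208,.028); d=s1-s0; print('slot',s0,s1,np.linalg.norm(d),np.degrees(np.arctan2(d[1],d[0])))
tr=[T(*p,.028) for p in [(470,570),(580,583),(528,178),(630,188)]]
d=(tr[2]+tr[3]-tr[0]-tr[1])/2;print('track',np.mean(tr,0),np.linalg.norm(d),np.degrees(np.arctan2(d[1],d[0])))
pm=[T(470,313,.024),T(646,339,.024)]; print('mark',pm,np.mean(pm,0)); e=pm[0]-pm[1];print(np.degrees(np.arctan2(e[1],e[0]))-90, np.linalg.norm(e))
print('grip',T(561,386,.0665))
print('bar',T(223,218,.135)); a,b=T(241,288,.135),T(205,147,.135); d=b-a; print(np.linalg.norm(d),np.degrees(np.arctan2(d[1],d[0])))
# cap disc circle center at top crop (z=.107)
print('disc',T(224,238,.107))
S=lambda x,y,z: onz('side',(240+(x+.5)/5-.5,215+(y+.5)/5-.5),z)
print('side bar',S(345,84,.135), 'grip',S(338,487,.0665))
a,b=S(283,102,.135),S(405,62,.135)
sc=[(0.64750845,0.13152035),(0.59641033,-0.26686982),(0.48034426,0.1525348),(0.43188456,-0.25332133)]
sc=np.array(sc);print('unit c',sc.mean(0)); v=sc[0]+sc[2]-sc[1]-sc[3];print(np.degrees(np.arctan2(v[1],v[0]))-90)
```

```text
slot [ 0.45639477 -0.18738561  0.028     ] [ 0.58519074 -0.20331842  0.028     ] 0.1297777205476858 -7.05199272558631
track [ 0.52072259 -0.19593976  0.028     ] 0.14944174612244945 -7.372608207771754
mark [array([ 0.54474237, -0.16534758,  0.024     ]), array([ 0.53671304, -0.23163033,  0.024     ])] [ 0.5407277  -0.19848896  0.024     ]
-6.907018695740732 0.06676730188390287
grip [ 0.51355685 -0.19383801  0.0665    ]
bar [ 0.56004742 -0.06978477  0.135     ]
0.04968615690273901 15.56510537969936
disc [ 0.55764204 -0.07075351  0.107     ]
side bar [ 0.55844005 -0.07099301  0.135     ] grip [ 0.51543657 -0.18671833  0.0665    ]
unit c [ 0.5390369 -0.059034 ]
-7.056756868753254
```

Call:
{"api": "play_rows", "payload": {"commands": "1 60 60 0 14;1 120 120 0 28;1 180 180 0 42;1 220 230 0 52;1 260 270 0 61;1 290 300 0 61;1 308 314 0 61;1 308 314 0 61;1 308 314 0 61;1 308 314 0 61", "force": 40}}

```text
time: 0.93
ee_pos: [0.4996, -0.2101, 0.2311]
tcp_rot: [-180.0, -0.0, 83.4]
wrist_force: [0.3, -1.1, 0.5]
opening: 0.0854
```

Run:
```python
from h import *
o=get_obs(); print({k:np.round(o[k],4) for k in ('time','ee_pos','tcp_rot','q','wrist_force','torque')})
for n in ("top","side"): cv2.imwrite(f"pics/{n}1.png",camera(n)[:,:,::-1])
```

```text
{'time': np.float64(0.9333), 'ee_pos': array([ 0.4996, -0.2101,  0.2311]), 'tcp_rot': array([-1.799875e+02, -1.400000e-03,  8.336460e+01]), 'q': array([-2.28115e+01,  3.88180e+00,  8.89220e+00,  9.50229e+01,
       -2.10000e-03,  7.38238e+01]), 'wrist_force': array([ 0.3476, -1.0644,  0.5214]), 'torque': array([-0.051 , -0.0012,  0.0141])}
```

Call:
{"api": "play_rows", "payload": {"commands": "1 0 0 0 0;1 0 0 0 0;1 0 0 0 0"}}

```text
time: 1.28
ee_pos: [0.498, -0.2128, 0.2312]
tcp_rot: [-180.0, 0.0, 83.0]
wrist_force: [0.8, -0.3, 0.8]
opening: 0.0854
```

View pics/side1.png

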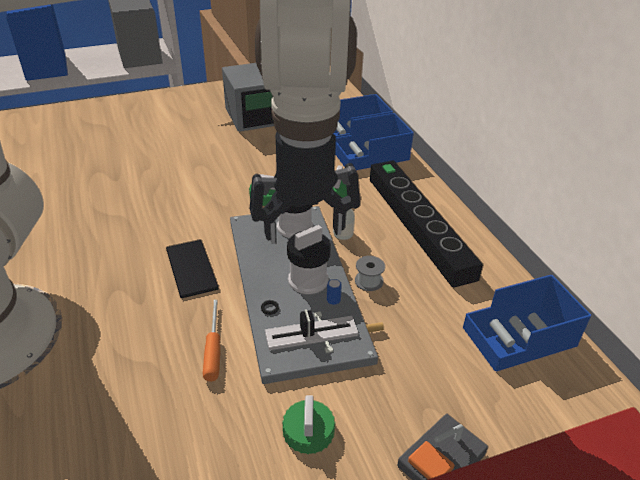

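Run:
```python
from h import *
o=get_obs(); print(np.round(o['ee_pos'],4),o['tcp_rot'],proj('side',o['ee_pos']))
t=np.array([.5145,-.1952]);print((t-o['ee_pos'][:2])*1000)
```

```text
[ 0.498  -0.2128  0.2312] [-1.79984376e+02  4.26822061e-03  8.30300072e+01] [302.67545942 246.3166776 ]
[16.52842001 17.62459227]
```

Call:
{"api": "play_rows", "payload": {"commands": "1 16 17 -30 0;1 16 17 -60 0;1 16 17 -90 0;1 16 17 -120 0;1 16 17 -145 0;1 16 17 -165 0;1 16 17 -180 0;1 16 17 -190 0;1 16 17 -190 0;1 16 17 -190 0"}}

```text
time: 2.12
ee_pos: [0.5142, -0.1957, 0.0417]
tcp_rot: [-180.0, 0.0, 83.0]
wrist_force: [0.4, -0.1, 0.7]
opening: 0.0853
```

Call:
{"api": "play_rows", "payload": {"commands": "0.5 0 0 0 0;0.4 0 0 0 0;0.3 0 0 0 0;0 0 0 0 0;0 0 0 0 0;0 0 0 0 0;0 0 0 0 0", "force": 20}}

```text
time: 2.7
ee_pos: [0.5148, -0.195, 0.0417]
tcp_rot: [180.0, 0.0, 83.1]
wrist_force: [-0.3, -0.3, 4.8]
opening: 0.0196
```

Call:
{"api": "play_rows", "payload": {"commands": "0 6 -0.7 0 0;0 12 -1.5 0 0;0 18 -2.2 0 0;0 23 -2.8 0 0;0 26 -3.2 0 0;0 26 -3.2 0 0;0 26 -3.2 0 0;0 26 -3.2 0 0"}}

```text
time: 3.37
ee_pos: [0.5418, -0.1984, 0.0417]
tcp_rot: [179.9, 0.0, 83.1]
wrist_force: [2.5, -0.5, 5.6]
opening: 0.0193
```

Call:
{"api": "play_rows", "payload": {"commands": "0.4 0 0 0 0;0.7 0 0 0 0;1 0 0 0 0;1 0 0 0 0;1 0 0 0 0;1 0 0 40 0;1 0 0 80 0;1 0 0 120 0;1 0 0 160 0;1 0 0 190 0"}}

```text
time: 4.2
ee_pos: [0.5406, -0.1983, 0.2349]
tcp_rot: [179.8, 0.0, 83.1]
wrist_force: [0.6, 0.5, 0.2]
opening: 0.0855
```

Call:
{"api": "play_rows", "payload": {"commands": "1 -20 20 0 7;1 -40 60 0 14;1 -60 100 0 21;1 -60 120 0 28;1 -60 125 0 35;1 -60 125 0 42;1 -60 125 0 49;1 -60 125 0 56;1 -60 125 0 56"}}

```text
time: 4.95
ee_pos: [0.4806, -0.0731, 0.2313]
tcp_rot: [180.0, 0.0, 139.4]
wrist_force: [-0.3, -0.1, -0.5]
opening: 0.0853
```

Run:
```python
from h import *
o=get_obs(); print({k:np.round(o[k],4) for k in ('time','ee_pos','tcp_rot','q','wrist_force','torque')})
for n in ("top","side"): cv2.imwrite(f"pics/{n}2.png",camera(n)[:,:,::-1])
crop('pics/side2.png',200,240,200,150,4,'pics/cs2.png')
```

```text
{'time': np.float64(4.95), 'ee_pos': array([ 0.4806, -0.0731,  0.2313]), 'tcp_rot': array([1.799984e+02, 4.300000e-03, 1.394446e+02]), 'q': array([-8.64710e+00, -3.76690e+00,  1.25980e+00,  9.50222e+01,
       -9.00000e-04,  3.19083e+01]), 'wrist_force': array([-0.2771, -0.1147, -0.4979]), 'torque': array([ 0.0031,  0.027 , -0.0244])}
```

View pics/cs2.png

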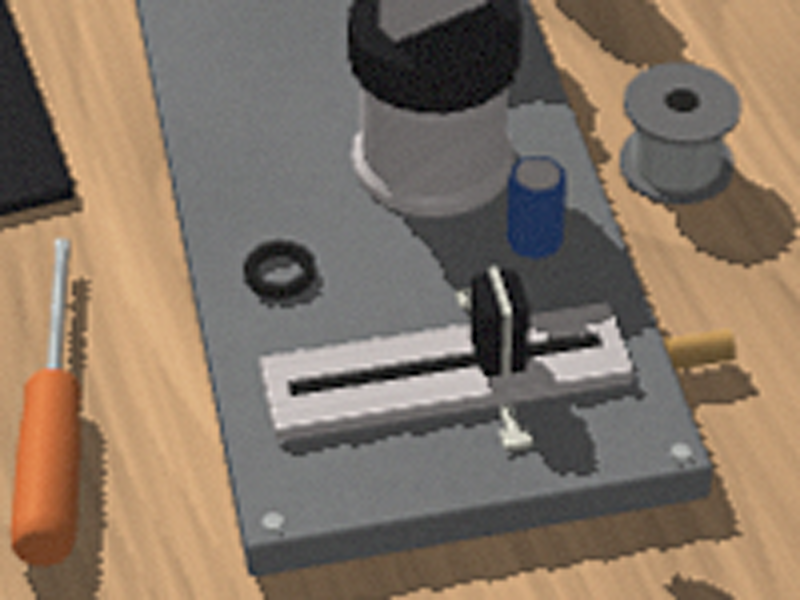

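View pics/top2.png

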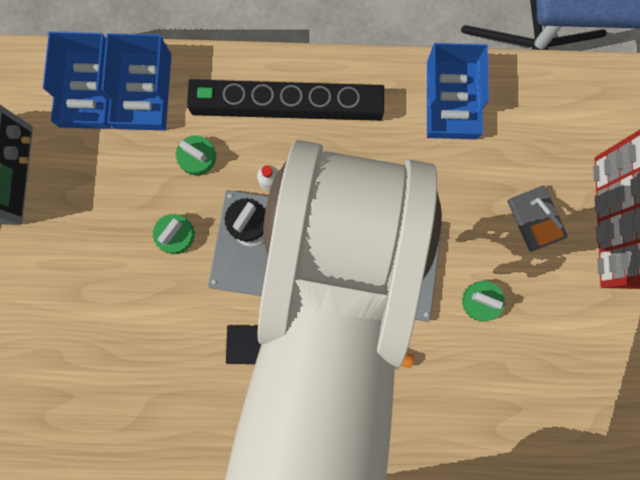

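Run:
```python
from h import *
S=lambda x,y,z: onz('side',(200+(x+.5)/4-.5,240+(y+.5)/4-.5),z)
d=np.array([np.cos(np.radians(-7)),np.sin(np.radians(-7)),0]); o=np.array([.5406,-.1984,0]);n=np.array([-d[1],d[0],0])
for nm,x,y,z in [('linetop_near',505,285,.0665),('linetop_far',493,267,.0665),('linebot',508,374,.0285),('ptr outer',520,440,.022),('ptr in',505,412,.022),('slot0',290,388,.028),('slot1',600,340,.028),('ptr far',460,299,.022)]:
    p=S(x,y,z); print(nm,np.round(p*1000,1),'along',round(float((p-o)@d*1000),1),'across',round(float((p-o)@n*1000),1))
```

```text
linetop_near [ 544.9 -194.3   66.5] along 3.8 across 4.6
linetop_far [ 543.9 -183.2   66.5] along 1.4 across 15.5
linebot [ 542.1 -208.2   28.5] along 2.7 across -9.5
ptr outer [ 536.3 -237.5   22. ] along 0.5 across -39.3
ptr in [ 535.8 -221.7   22. ] along -1.9 across -23.7
slot0 [ 455.3 -185.5   28. ] along -86.2 across 2.4
slot1 [ 585.4 -202.9   28. ] along 45.0 across 1.0
ptr far [ 540.2 -156.2   22. ] along -5.6 across 41.8
```

Call:
{"api": "play_rows", "payload": {"commands": "1 -15 40 0 0;1 -30 80 0 0;1 -45 120 0 0;1 -60 160 0 0;1 -75 200 0 0;1 -90 240 0 0;1 -105 280 0 0;1 -120 320 0 0;1 -120 320 0 0;1 -120 320 0 0"}}

```text
time: 5.88
ee_pos: [0.3596, 0.2488, 0.2311]
tcp_rot: [-180.0, -0.0, 139.2]
wrist_force: [0.3, -1.3, 0.1]
opening: 0.0855
```

Run:
```python
from h import *
for n in ("top","side"): cv2.imwrite(f"pics/{n}3.png",camera(n)[:,:,::-1])
crop('pics/top3.png',360,210,80,60,10,'pics/ct3.png')
crop('pics/side3.png',260,300,100,75,8,'pics/cs3.png')
crop('pics/top3.png',290,190,160,120,5,'pics/ct3w.png')
```

```text
(no output)
```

View pics/ct3.png

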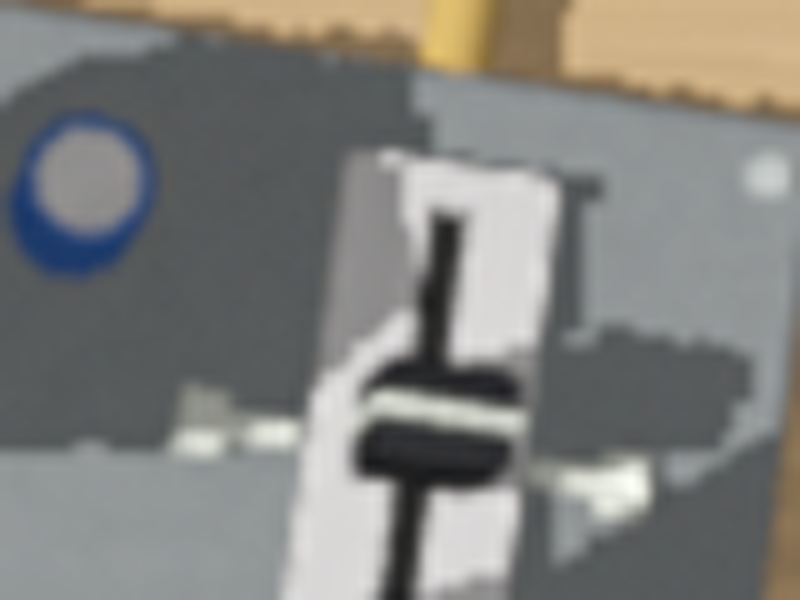

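View pics/cs3.png

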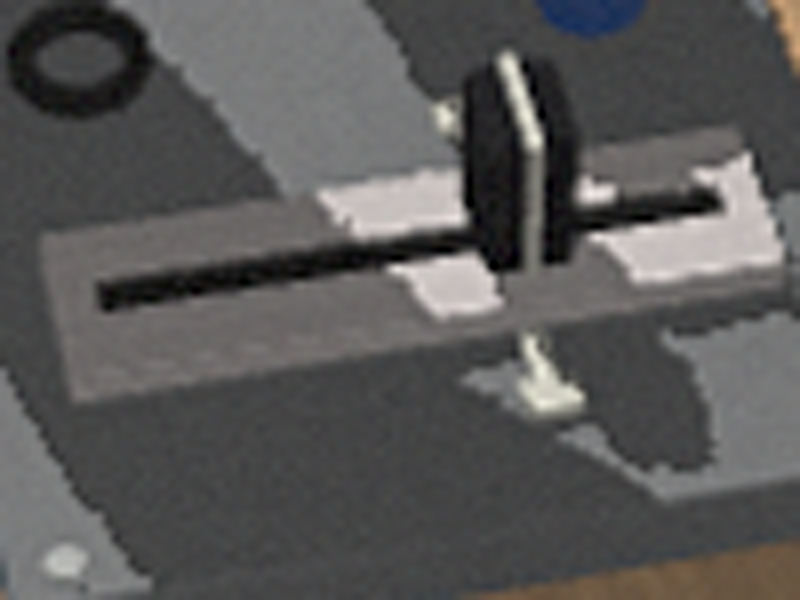

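View pics/ct3w.png

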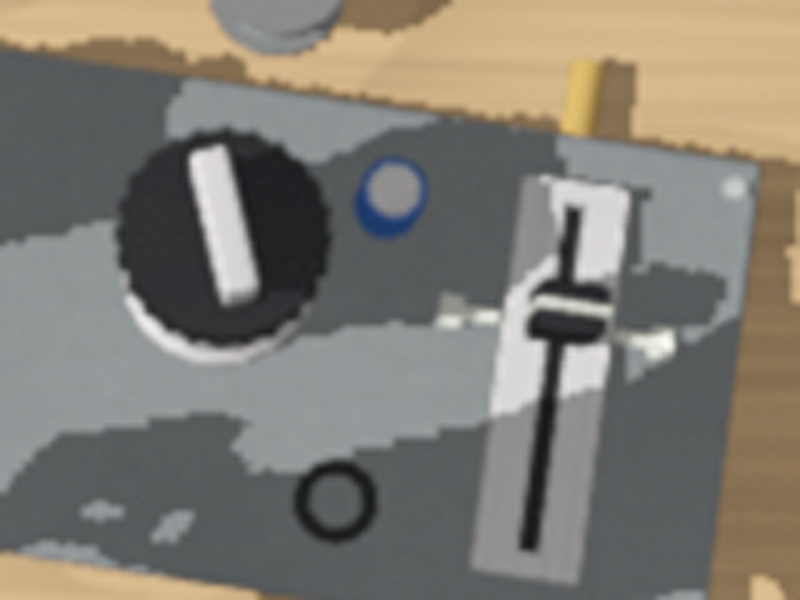

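Run:
```python
from h import *
T=lambda x,y,z: onz('top',(360+(x+.5)/10-.5,210+(y+.5)/10-.5),z)
S=lambda x,y,z: onz('side',(260+(x+.5)/8-.5,300+(y+.5)/8-.5),z)
d=np.array([np.cos(np.radians(-7)),np.sin(np.radians(-7)),0]); o=np.array([.5406,-.1984,0]);n=np.array([-d[1],d[0],0])
def sh(nm,p): print(nm,'along',round(float((p-o)@d*1000),1),'across',round(float((p-o)@n*1000),1))
for z in (.024,.028):
  for nm,x,y in [('L out',202,420),('L in',270,433),('R in',575,478),('R out',625,488)]: sh('T '+nm,T(x,y,z))
sh('T line',T(443,410,.0665)); sh('T lineL',T(370,400,.0665));sh('T lineR',T(525,420,.0665))
sh('S line far',S(507,55,.0665));sh('S line near',S(533,140,.0665));sh('S linebot',S(533,268,.0285))
for z in (.024,.028):
  sh('S pointer in',S(535,345,z)); sh('S pointer out',S(553,395,z)); sh('S Lpt',S(447,115,z))
```

```text
T L out along 0.2 across 40.6
T L in along -0.3 across 27.7
T R in along -0.2 across -30.2
T R out along -0.7 across -39.7
T L out along -0.4 across 41.0
T L in along -0.9 across 28.0
T R in along -0.8 across -29.6
T R out along -1.3 across -39.1
T line along 2.4 across 1.3
T lineL along 2.2 across 14.6
T lineR along 2.8 across -13.5
S line far along 1.5 across 15.3
S line near along 1.0 across -8.8
S linebot along 2.0 across -9.2
S pointer in along -1.5 across -25.7
S pointer out along -1.1 across -39.2
S Lpt along -4.4 across 40.7
S pointer in along -2.4 across -29.0
S pointer out along -2.1 across -42.5
S Lpt along -5.4 across 37.0
```

Call:
{"api": "play_rows", "payload": {"commands": "1 15 -40 0 -7;1 31 -80 0 -14;1 47 -120 0 -21;1 63 -160 0 -28;1 80 -200 0 -35;1 96 -240 0 -42;1 112 -280 0 -49;1 128 -320 0 -56;1 144 -360 0 -56;1 160 -400 0 -56"}}

```text
time: 6.82
ee_pos: [0.5148, -0.1446, 0.2315]
tcp_rot: [180.0, 0.0, 82.8]
wrist_force: [1.2, 1.2, 0.2]
opening: 0.0849
```

Call:
{"api": "play_rows", "payload": {"commands": "1 0 0 0 0;1 0 0 0 0"}}

```text
time: 6.98
ee_pos: [0.5147, -0.144, 0.2304]
tcp_rot: [-179.9, -0.0, 82.7]
wrist_force: [-0.2, -0.3, 0.5]
opening: 0.0856
```

Call:
{"api": "play_rows", "payload": {"commands": "1 12 -27 0 0;1 23.5 -54 0 0;1 23.5 -54 -35 0;1 23.5 -54 -70 0;1 23.5 -54 -105 0;1 23.5 -54 -140 0;1 23.5 -54 -170 0;1 23.5 -54 -189 0;1 23.5 -54 -189 0;1 23.5 -54 -189 0"}}

```text
time: 7.82
ee_pos: [0.5379, -0.194, 0.0424]
tcp_rot: [-179.9, -0.0, 83.0]
wrist_force: [0.4, -0.1, 0.9]
opening: 0.0857
```

Call:
{"api": "play_rows", "payload": {"commands": "0.4 0 0 0 0;0.3 0 0 0 0;0.2 0 0 0 0;0 0 0 0 0;0 0 0 0 0;0 0 0 0 0;0 0 0 0 0;0 0 0 0 0"}}

```text
time: 8.48
ee_pos: [0.5393, -0.1942, 0.0431]
tcp_rot: [179.9, 0.0, 83.1]
wrist_force: [0.2, 0.9, 4.9]
opening: 0.0193
```

Call:
{"api": "play_rows", "payload": {"commands": "0.4 0 0 0 0;0.7 0 0 0 0;1 0 0 0 0;1 0 0 0 0;1 0 0 0 0;1 0 0 40 0;1 0 0 80 0;1 0 0 120 0;1 0 0 160 0;1 0 0 190 0"}}

```text
time: 9.32
ee_pos: [0.5389, -0.1941, 0.2359]
tcp_rot: [179.8, 0.0, 83.1]
wrist_force: [1.3, -0.5, 0.6]
opening: 0.0852
```

Call:
{"api": "play_rows", "payload": {"commands": "1 4 24 0 7;1 9 50 0 14;1 14 80 0 21;1 19 105 0 28;1 20 124 0 35;1 20 124 0 42;1 20 124 0 49;1 20 124 0 56;1 20 124 0 63;1 20 124 0 70"}}

```text
time: 10.15
ee_pos: [0.5588, -0.0699, 0.2322]
tcp_rot: [-180.0, -0.0, 153.5]
wrist_force: [0.3, 0.3, 0.4]
opening: 0.0855
```

Call:
{"api": "play_rows", "payload": {"commands": "1 0 0 0 7;1 0 0 0 14;1 0 0 0 21;1 0 0 0 28;1 0 0 0 35;1 0 0 0 42;1 0 0 0 42;1 0 0 0 42"}}

```text
time: 10.82
ee_pos: [0.5588, -0.0701, 0.2322]
tcp_rot: [180.0, -0.0, -165.1]
wrist_force: [-0.7, -0.2, -0.5]
opening: 0.0851
```

Run:
```python
from h import *
o=get_obs(); print({k:np.round(o[k],4) for k in ('time','ee_pos','tcp_rot','q','wrist_force','torque')})
for n in ("side",): cv2.imwrite(f"pics/{n}4.png",camera(n)[:,:,::-1])
crop('pics/side4.png',200,180,200,150,4,'pics/cs4.png')
```

```text
{'time': np.float64(10.8167), 'ee_pos': array([ 0.5588, -0.0701,  0.2322]), 'tcp_rot': array([ 1.799974e+02, -7.900000e-03, -1.651169e+02]), 'q': array([-7.15000e+00,  6.85160e+00,  1.22110e+01,  9.53677e+01,
       -6.00000e-04, -2.20331e+01]), 'wrist_force': array([-0.668 , -0.236 , -0.4546]), 'torque': array([-0.0053,  0.0884, -0.0392])}
```

View pics/cs4.png

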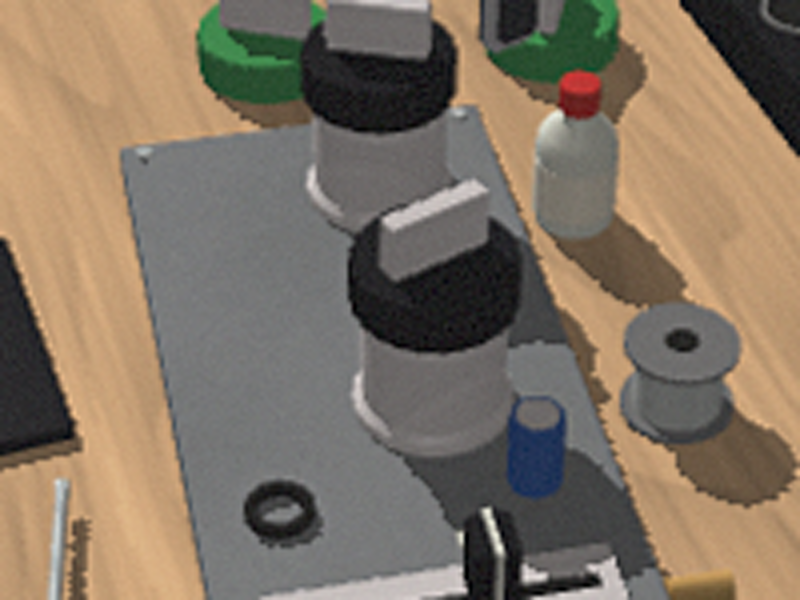

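Call:
{"api": "play_rows", "payload": {"commands": "1 0 0 -30 0;1 0 0 -60 0;1 0 0 -85 0;1 0 0 -105 0;1 0 0 -115 0;1 0 0 -122 0;1 0 0 -122 0;1 0 0 -122 0"}}

```text
time: 11.53
ee_pos: [0.5592, -0.0702, 0.1112]
tcp_rot: [-180.0, 0.1, -165.0]
wrist_force: [0.3, -0.5, 0.3]
opening: 0.0856
```

Call:
{"api": "play_rows", "payload": {"commands": "0.4 0 0 0 0;0.3 0 0 0 0;0.2 0 0 0 0;0 0 0 0 0;0 0 0 0 0;0 0 0 0 0;0 0 0 0 0;0 0 0 0 0;0 0 0 0 0", "force": 60}}

```text
time: 12.28
ee_pos: [0.559, -0.0701, 0.1106]
tcp_rot: [-180.0, 0.0, -164.9]
wrist_force: [0.1, -0.2, 2.7]
opening: 0.0112
```

```bash
cat > st.py <<'E'
from h import *
o=get_obs(); print({k:np.round(o[k],4).tolist() for k in ('time','ee_pos','tcp_rot','q','wrist_force','torque','opening')})
E
python3 st.py
```

```text
{'time': 12.2833, 'ee_pos': [0.559, -0.0701, 0.1106], 'tcp_rot': [-179.9897, 0.0265, -164.8985], 'q': [-7.1507, 6.0774, -2.0774, 81.8168, 0.0005, -22.2522], 'wrist_force': [0.0779, -0.2164, 2.6751], 'torque': [-0.0112, 0.0625, -0.0063], 'opening': 0.0112}
```

Call:
{"api": "play_rows", "payload": {"commands": "0 0 0 0 2;0 0 0 0 4;0 0 0 0 5;0 0 0 0 5;0 0 0 0 5"}}

```text
time: 12.7
ee_pos: [0.559, -0.0701, 0.1106]
tcp_rot: [-180.0, 0.0, -159.9]
wrist_force: [0.2, -0.2, 4.7]
opening: 0.0109
```

```bash
python3 st.py
```

```text
{'time': 12.7, 'ee_pos': [0.559, -0.0701, 0.1106], 'tcp_rot': [-179.9845, 0.0249, -159.9421], 'q': [-7.1482, 6.0781, -2.0774, 81.8153, -0.0024, -27.2061], 'wrist_force': [0.1999, -0.2396, 4.7227], 'torque': [-0.0297, -0.0015, 0.0496], 'opening': 0.0109}
```

Call:
{"api": "play_rows", "payload": {"commands": "0 0 0 0 1;0 0 0 0 2;0 0 0 0 3;0 0 0 0 3"}}

```text
time: 13.03
ee_pos: [0.559, -0.0701, 0.1105]
tcp_rot: [-180.0, 0.0, -156.8]
wrist_force: [-0.3, 0.2, 6.3]
opening: 0.0107
```

```bash
python3 st.py
```

```text
{'time': 13.0333, 'ee_pos': [0.559, -0.0701, 0.1105], 'tcp_rot': [-179.9854, 0.0255, -156.8102], 'q': [-7.1478, 6.0804, -2.0778, 81.8123, 0.0003, -30.3375], 'wrist_force': [-0.2707, 0.1972, 6.3277], 'torque': [-0.0089, 0.0383, 0.0469], 'opening': 0.0107}
```

Call:
{"api": "play_rows", "payload": {"commands": "0 0 0 0 1;0 0 0 0 2;0 0 0 0 3;0 0 0 0 3"}}

```text
time: 13.37
ee_pos: [0.559, -0.0701, 0.1106]
tcp_rot: [-180.0, 0.0, -153.8]
wrist_force: [-0.1, 0.2, 5.5]
opening: 0.011
```

```bash
python3 st.py
```

```text
{'time': 13.3667, 'ee_pos': [0.559, -0.0701, 0.1106], 'tcp_rot': [-179.9831, 0.0233, -153.81], 'q': [-7.149, 6.0805, -2.0763, 81.8145, -0.0013, -33.339], 'wrist_force': [-0.0529, 0.1742, 5.4881], 'torque': [-0.0145, 0.0704, 0.0974], 'opening': 0.011}
```

Call:
{"api": "play_rows", "payload": {"commands": "0 0 0 0 2;0 0 0 0 4;0 0 0 0 6;0 0 0 0 6"}}

```text
time: 13.7
ee_pos: [0.559, -0.0701, 0.1106]
tcp_rot: [-180.0, 0.0, -147.7]
wrist_force: [0.1, -0.4, 4.3]
opening: 0.0108
```

```bash
python3 st.py
python3 - <<'E'
from h import *
cv2.imwrite("pics/side5.png",camera("side")[:,:,::-1]); crop('pics/side5.png',200,150,200,150,4,'pics/cs5.png')
E
```

```text
{'time': 13.7, 'ee_pos': [0.559, -0.0701, 0.1106], 'tcp_rot': [-179.9785, 0.0266, -147.7461], 'q': [-7.1483, 6.0775, -2.0758, 81.8124, 0.0002, -39.4022], 'wrist_force': [0.1409, -0.4274, 4.29], 'torque': [-0.016, 0.0293, 0.0117], 'opening': 0.0108}
```

View pics/cs5.png

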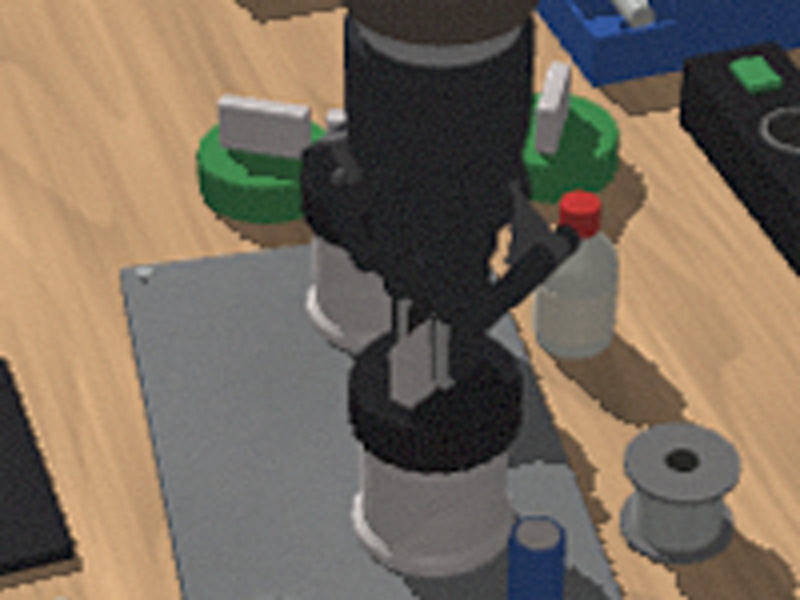

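Call:
{"api": "play_rows", "payload": {"commands": "0 0 0 0 4;0 0 0 0 8;0 0 0 0 12;0 0 0 0 16;0 0 0 0 20;0 0 0 0 24;0 0 0 0 28;0 0 0 0 28"}}

```text
time: 14.42
ee_pos: [0.559, -0.0701, 0.1106]
tcp_rot: [-180.0, 0.0, -119.6]
wrist_force: [-0.1, 0.1, 5.2]
opening: 0.0111
```

```bash
python3 st.py
```

```text
{'time': 14.4167, 'ee_pos': [0.559, -0.0701, 0.1106], 'tcp_rot': [-179.9705, 0.014, -119.6205], 'q': [-7.1497, 6.0792, -2.0758, 81.8124, 0.0016, -67.5292], 'wrist_force': [-0.0907, 0.0959, 5.1606], 'torque': [-0.0276, 0.0075, 0.0649], 'opening': 0.0111}
```

Call:
{"api": "play_rows", "payload": {"commands": "0 0 0 0 4;0 0 0 0 8;0 0 0 0 12;0 0 0 0 16;0 0 0 0 20;0 0 0 0 24;0 0 0 0 28;0 0 0 0 30;0 0 0 0 30"}}

```text
time: 15.17
ee_pos: [0.559, -0.0701, 0.1105]
tcp_rot: [-180.0, -0.0, -89.7]
wrist_force: [0.1, 0.3, 5.5]
opening: 0.0107
```

```bash
python3 st.py
```

```text
{'time': 15.1667, 'ee_pos': [0.559, -0.0701, 0.1105], 'tcp_rot': [-179.9722, -0.002, -89.7325], 'q': [-7.1505, 6.0801, -2.0791, 81.813, 0.0016, -97.4179], 'wrist_force': [0.0529, 0.3269, 5.4561], 'torque': [-0.0309, -0.0025, 0.0526], 'opening': 0.0107}
```

Turned 75° in total with no stop felt. Next I'll test the lift gently.

Call:
{"api": "play_rows", "payload": {"commands": "0 0 0 1 0;0 0 0 2 0;0 0 0 3 0;0 0 0 4 0;0 0 0 4 0"}}

```text
time: 15.58
ee_pos: [0.5588, -0.0701, 0.1142]
tcp_rot: [180.0, 0.0, -89.9]
wrist_force: [0.4, 0.4, -0.3]
opening: 0.0107
```

```bash
python3 st.py
```

```text
{'time': 15.5833, 'ee_pos': [0.5588, -0.0701, 0.1142], 'tcp_rot': [179.9863, 0.0008, -89.8984], 'q': [-7.15, 6.0627, -1.6893, 82.2616, -0.0009, -97.2516], 'wrist_force': [0.3943, 0.3854, -0.3492], 'torque': [-0.0154, -0.0216, 0.0073], 'opening': 0.0107}
```

The cap lifts freely, with only its weight on the wrist.

Call:
{"api": "play_rows", "payload": {"commands": "0 0 0 6 0;0 0 0 14 0;0 0 0 24 0;0 0 0 34 0;0 0 0 46 0;0 0 0 58 0;0 0 0 68 0;0 0 0 76 0;0 0 0 80 0;0 0 0 80 0"}}

```text
time: 16.42
ee_pos: [0.5593, -0.0701, 0.1954]
tcp_rot: [-179.9, -0.0, -89.9]
wrist_force: [0.2, -0.3, -1.8]
opening: 0.0109
```

Call:
{"api": "play_rows", "payload": {"commands": "0 0 0 0 0;0 0 0 0 0;0 0 0 0 0;0 0 0 0 0"}}

```text
time: 16.75
ee_pos: [0.5587, -0.0701, 0.1937]
tcp_rot: [179.9, 0.0, -89.9]
wrist_force: [-0.2, 0.9, -0.2]
opening: 0.0108
```

```bash
python3 st.py
python3 - <<'E'
from h import *
cv2.imwrite("pics/side6.png",camera("side")[:,:,::-1]); crop('pics/side6.png',220,160,200,220,3,'pics/cs6.png')
cv2.imwrite("pics/top6.png",camera("top")[:,:,::-1])
E
```

```text
{'time': 16.75, 'ee_pos': [0.5587, -0.0701, 0.1937], 'tcp_rot': [179.95, 0.0061, -89.8945], 'q': [-7.1487, 6.1954, 7.2205, 91.0755, -0.0003, -97.2542], 'wrist_force': [-0.1846, 0.8683, -0.1882], 'torque': [0.0096, 0.0096, 0.0219], 'opening': 0.0108}
```

View pics/cs6.png

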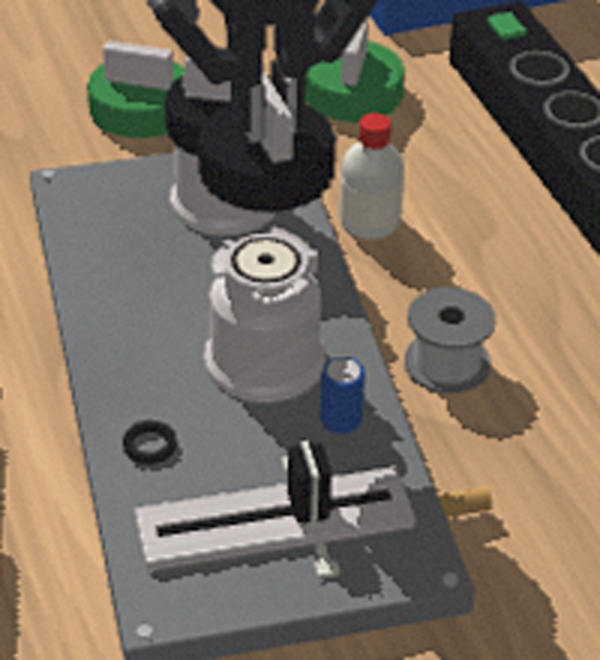

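Run:
```python
from h import *
crop('pics/side6.png',260,300,100,75,8,'pics/cs6v.png')
```

```text
(no output)
```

View pics/cs6v.png

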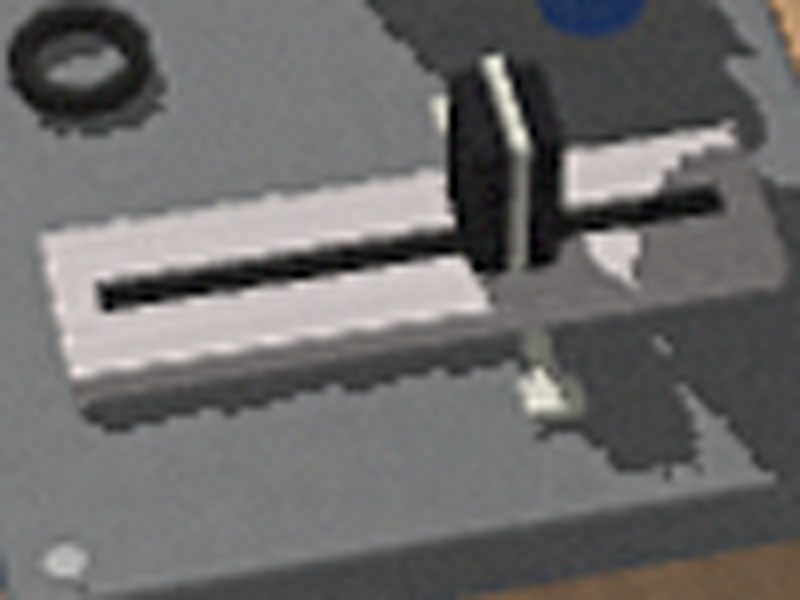

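```bash
python3 -c "
from workcell import *
print(job_done())"
```

```text
the job is handed in; nothing more can be done
None
```

The job is handed in, after about 17 s of the 61 s allowed. The valve is at the vent pointers, and the cap of the pot next to it is held over that pot, about 8 cm above its seat.

- **Valve:** I pinched the black grip and slid it to the pointers. The pictures then put it about 3 mm too far along, so I gripped it again and moved it back by that much. The last side view shows it lined up to within about 1–2 mm. I made that check by eye, because the arm hid the valve from the top camera.
- **Cap:** It turned anticlockwise (seen from above) with no stop felt, and the moment stayed under about 0.1 N m. I turned it 75° and it then lifted freely.
- **Final pose:** The tool is over the pot's axis and vertical to within 0.1°, with the cap gripped at 60 N. The finger opening reads 10.8 mm on the 12 mm bar.
- **Other things:** In the last side view the other pot's cap is on, and the ring, capacitor, bottle and spool have not moved. The phone and screwdriver were out of that close-up, so I did not check them at the end.

The two cameras disagreed by 1–4 mm on where the pointers are. I mostly went by the top view.

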